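# Screw the cap onto a steel canister without crossing the thread

## Robot

A 7-joint arm with a two-finger parallel gripper is mounted at the origin on the work surface. World frame = base frame: x ahead of the robot, y to its left, z up, the work surface at z = 0. Lengths are in m, angles in rad, forces in N, time in s.
With the tool pointing down it reaches from about 0.425 to 1.025 m from the base axis. Payload 9.4 kg.
Tool frame: the origin (TCP) lies on the centre line of the jaws, within the pads' length; the fingertips stand 11 mm ahead of it and the grasp point (between the pads) lies 8 mm behind it; z points along the fingers, y is the direction in which the jaws open and shut (so a half turn about z gives the same grasp; the last joint's range is limited). The gripper opens to 85 mm and grips with 20 to 120 N. Pads are 22 mm wide; open, the fingers measure 114 mm over their backs; the gripper's body (76 mm by 85 mm) begins 54 mm behind the grasp point. The pads swing forward as they close: fully open they stand 13 mm farther back than shut.
Start: joints at [1.039, 0.599, -0.003, 1.599, 0.002, 0.943, -0.08], TCP at [0.318, -0.651, 0.242] pointing down, gripper open.
Joint ranges: [-2.57, 2.57], [-0.35, 1.97], [-1.29, 1.29], [0.11, 2.56], [-1.05, 4.19], [0.11, 1.86], [-2.63, 2.63]. Speed limits (rad/s): [2.22, 2.22, 3.01, 3.01, 3.14, 3.14, 3.14].

## Interface

Orientations are given as a rotation vector (axis times angle).
In Python, from cell import bot, vision, job gives the robot as it stands. The module is installed in compiled form; this text tells all that it offers.
- The arm moves only by the tool move_arm, never from a script. Its argument "rows" is a list of rows, each a list of 7 numbers: the turn, a rotation vector about the tool's x, y, z in degrees, then the shift along the tool's x, y, z in m, then the closure, from -1 (fully open) to 1 (shut). A call has 1 to 12 rows; each row is the pose to reach, as a shift and turn from the pose commanded when the call began, along the tool's axes at that moment; what a row does not reach only later rows make up. A row lasts 1/8 s, in which the tool goes at most 62.5 mm and 10.7 degrees, less where a joint would pass 70% of its speed; a pose out of reach is approached as far as the arm can. A call with a gripper value outside its range is refused whole. The fingers move at their own pace and stop on an object; the grip force is fixed at half the most. Time passes only in rows, so rows that repeat a pose let the fingers close. It gives the time, the measured TCP pose, the force and the opening at its end, in the units of the state.
- bot.sense(): the state, without advancing time (a new reading comes with each control period).
- vision.snapshot(name): name is "side" or "top"; returns a dict with "image" (420x560x3 uint8, red, green, blue), "fx", "fy", "cx", "cy" (pixels), "distortion" ([k1, k2, p1, p2, k3] as OpenCV has them; the pictures are not rectified), "origin" and "attitude" of the camera in the world. Camera axes: x right, y up, looking along -z (the intrinsics and any distortion apply to the point x, -y, -z); pixel columns grow to the right and rows downward; lengths in m; the calibration is good to about 2 mm. A picture is of the moment at which its call begins. There is no depth.
- job.finish_job(): hands the job in, once; it reports no verdict.
The state is a dict: "time": time; "joint_pos": joint angles; "dq": joint speeds; "joint_torque": joint torques, N m; "tcp_pos": TCP position; "tool_rot": TCP orientation; "ft_force": force on the tool from outside, world axes, zero at the start; "ft_torque": the same for the moment, N m; "opening": opening from 0.0 (shut) to 1.0 (fully open).
Only numpy, scipy, OpenCV 4.12 (cv2) and the standard library are available. Lean on these libraries where they do the work, as an engineer would, in place of code of your own. Each camera call takes 0.05 s, during which the arm holds its last target.

## Task

Take the steel screw cap out of the blue tray, set it on the neck of the canister in the sprung stand and screw it clockwise until it is fully home, then let go. Start the thread gently, pressing only lightly: if it binds while the cap still sits high the thread is crossed, so stop at once, turn back anticlockwise until the cap drops in, and start again; never force it, so that the canister is not wrenched round in its soft mount. Leave the bottle, the vial and the carton where they stand.

Things in the scene. Friction and masses are not known exactly. Their poses are not given: they have to be found in the camera images.
- cap: Loose steel screw cap, 120 to 180 g, like a lid: skirt 70 mm outside diameter, flat top 32.5 mm above the skirt's lower rim, and on it an upright black grip bar 50 mm long (cap x), 14 mm wide (cap y), 30 mm high (top 62.5 mm above the rim). Origin: centre of the lower rim; z up. It stands upright in the tray, its rim on the 4 mm floor.
- grip (a point): A point of the cap: on its axis inside the grip bar, 54.5 mm above the lower rim, 8 mm below the bar's top. Axes as the cap's.
- pins (a point): A point of the cap: on its axis, 3 mm above the lower rim, level with three inward pins 5 mm thick, 120 degrees apart, reaching in to a radius of 26 mm. They ride in the canister's thread. The cap has no other thread, so it may be set on at any yaw.
- seat (a point): On the canister's upright axis, 87.5 mm above the counter at rest: where the cap's lower rim lies when home. z up; its yaw tells nothing of the thread. Rim height above it: 14.5 mm with the pins lying on top of the threads, not engaged (18.5 if on the small stop teeth there); 5 mm when the pins have dropped into the gaps between threads; 0 home. Canister floats on springs, 1 N/mm, 9 mm either way.
- neck_top (a point): Centre of the neck's top, 25.5 mm above seat. The neck is 48 mm thick, its top 9 mm taper to 36 mm to centre the cap (2 mm play all round). Three like threads, starts at unknown angle, 34 degree gaps between. Pins on top: clockwise jams at the stop teeth within 80 degrees (crossed); anticlockwise, at most 105 degrees, leads to the gaps, where a lightly pressed cap drops 9.5 mm.
- can (a joint): Twist of the canister in its soft mount, rad, anticlockwise positive, 0 at rest, 2 N m per rad; beyond 0.35 either way it is wrenched. With the pins in the gaps, 64 to 87 degrees clockwise, sinking 5 mm, bring the cap home to a hard stop (last 10 degrees level); anticlockwise also ends at a hard stop. A stop shows as torque growing with the turn; free turning takes below about 0.1 N m.
- stand: Fixed stand of the canister: grey plate 130 x 130 x 12 mm with a black rubber collar 116 mm in diameter, 52 mm high in all, in which the 92 mm thick canister floats. Origin: centre of the underside, on the canister's axis.
- tray: Fixed blue tray 130 x 130 mm, 22 mm high, walls and floor 4 mm, that holds the cap. Origin: centre of the underside.
- saline: Bystander: clear bottle 60 mm in diameter, 120 mm high; origin at the centre of its foot.
- vial: Bystander: small glass vial 26 mm in diameter, 50 mm high; origin at the centre of its foot.
- carton: Bystander: paper carton 45 x 90 x 40 mm; origin at the centre of its underside.
Not all that is in view belongs to the job. Leave any red or yellow look-alike of the cap alone.

How it is judged:
By the outcome, as a careful person would: the job done as asked, in the order asked, and still so for the second after the job is handed in, with the robot touching nothing.
It also fails if it takes over 72 s, if anything falls off the work surface, if the arm or the gripper's body presses on something with over 40 N, if the wrist force passes 120 N, or if a joint passes its speed limit or range.

## Working session

There is one attempt and no reset: what is moved stays moved. The work goes in short steps, Python scripts to look and compute and a tool call to move; the robot and the scene stay as the last step left them, time stands still between calls to the robot, and variables do not carry over. Pictures are saved under pics/ and viewed, and the job is handed in when it is done.

Besides the shell and the picture viewer there is one more tool, called as name([rows], argument=value, ...), one row to a line, values as JSON. move_arm: Moves the arm, as the interface text tells. Its arguments: {"type":"object","properties":{"rows":{"type":"array","items":{"type":"array","items":{"type":"number"}}}},"required":["rows"]}

```bash
mkdir -p pics; cat > h.py <<'E'
import numpy as np, cv2
from scipy.spatial.transform import Rotation as R
from cell import bot, vision, job
def snap(n,f):
    s=vision.snapshot(n); cv2.imwrite('pics/'+f+'.png',cv2.cvtColor(s['image'],cv2.COLOR_RGB2BGR))
    np.save('pics/'+f+'.npy',s,allow_pickle=True); return s
def load(f): return np.load('pics/'+f+'.npy',allow_pickle=True).item()
def att(s):
    a=np.array(s['attitude'],float)
    return a if a.shape==(3,3) else R.from_rotvec(a).as_matrix() if a.size==3 else R.from_quat(a).as_matrix()
def K(s): return np.array([[s['fx'],0,s['cx']],[0,s['fy'],s['cy']],[0,0,1.]])
def ray(s,u,v):
    p=cv2.undistortPoints(np.array([[[u,v]]],float),K(s),np.array(s['distortion'],float))[0,0]
    return np.array(s['origin']),att(s)@np.array([p[0],-p[1],-1])
def at_z(s,u,v,z):
    o,d=ray(s,u,v); return o+d*(z-o[2])/d[2]
def proj(s,P):
    P=np.atleast_2d(P); c=(P-np.array(s['origin']))@att(s); c=c*[1,-1,-1]
    return cv2.projectPoints(c.reshape(-1,1,3),np.zeros(3),np.zeros(3),K(s),np.array(s['distortion'],float))[0][:,0]
def crop(f,u0,v0,u1,v1,k,out):
    im=cv2.imread('pics/'+f+'.png')[v0:v1,u0:u1]; cv2.imwrite('pics/'+out+'.png',cv2.resize(im,None,fx=k,fy=k,interpolation=cv2.INTER_CUBIC))
E
python3 - <<'E'
from h import *
for n in('side','top'):
    s=snap(n,n+'0'); print({k:v for k,v in s.items() if k!='image'})
print(bot.sense())
E
```

```text
{'fx': 441.9160420000231, 'fy': 441.9160420000231, 'cx': 280.8034442688733, 'cy': 209.63722156299136, 'distortion': array([0.02336609, 0.        , 0.        , 0.        , 0.        ]), 'origin': array([ 0.35716502, -0.59786049,  0.69332128]), 'attitude': array([ 0.79062497, -0.17754194, -0.43476248])}
{'fx': 504.39867990648463, 'fy': 504.39867990648463, 'cx': 291.9550019547581, 'cy': 213.10792152707123, 'distortion': array([-0.17046381,  0.        ,  0.        ,  0.        ,  0.        ]), 'origin': array([ 0.38810055, -0.05890356,  1.24329294]), 'attitude': array([ 0.17470759, -0.13052735, -1.55134957])}
{'time': 0.1, 'joint_pos': array([ 1.03930076,  0.6000622 , -0.00251606,  1.60004268,  0.00176598,
        0.94289701, -0.07978818]), 'dq': array([-1.08502395e-03, -7.10362730e-04,  3.55014896e-04, -1.87900278e-03,
       -7.79662841e-04, -2.55569124e-05, -2.67713614e-04]), 'joint_torque': array([ 6.66384789e-03, -7.77992177e+01,  1.57079570e+00, -2.58626533e+01,
        1.27088075e-02,  5.53251622e-03,  1.14326025e-05]), 'tcp_pos': array([ 0.31828354, -0.65095222,  0.24149392]), 'tool_rot': array([-3.05940207e+00, -7.07990827e-01,  6.78343220e-04]), 'ft_force': array([-0.81498047, -0.76584347, -0.46305154]), 'ft_torque': array([0.01517608, 0.00555974, 0.00154545]), 'opening': 1.0013981432430505}
```

View pics/side0.png

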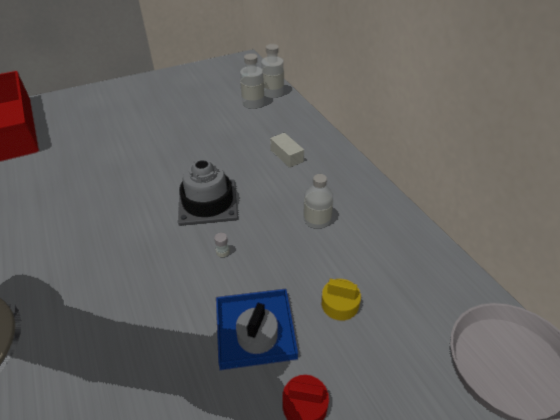

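View pics/top0.png

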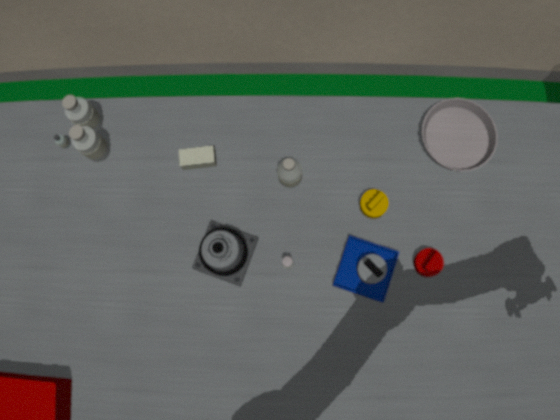

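Three cap-like objects show in the side view: grey steel with a black bar in the blue tray (257,328), red (306,400) and yellow (342,298). The steel one in the tray fits the description. The canister in its stand is at side (207,185), top (222,250). I'll confirm with enlarged crops.

```bash
python3 - <<'E'
from h import *
crop('side0',205,280,305,370,6,'c1'); crop('top0',325,225,405,305,7,'c2')
crop('side0',165,140,265,230,6,'c3'); crop('top0',185,210,265,290,7,'c4')
import cv2
a=[cv2.resize(cv2.imread(f'pics/c{i}.png'),(400,300 if 0 else 360)) for i in (1,2,3,4)]
cv2.imwrite('pics/c12.png',np.hstack(a[:2])); cv2.imwrite('pics/c34.png',np.hstack(a[2:]))
E
```

```text
(no output)
```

View pics/c1.png

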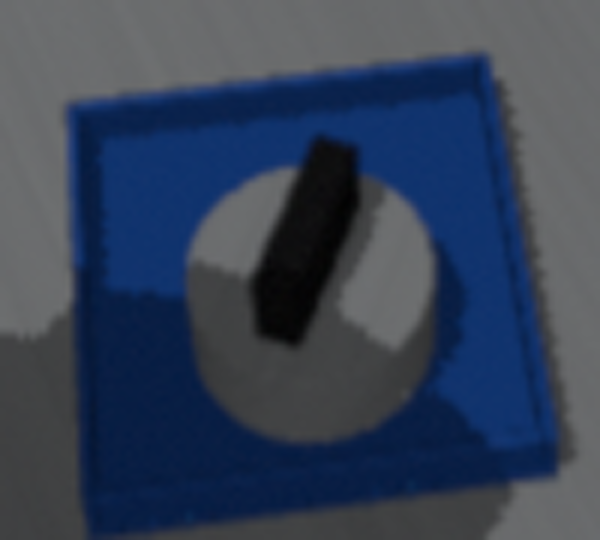

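View pics/c2.png

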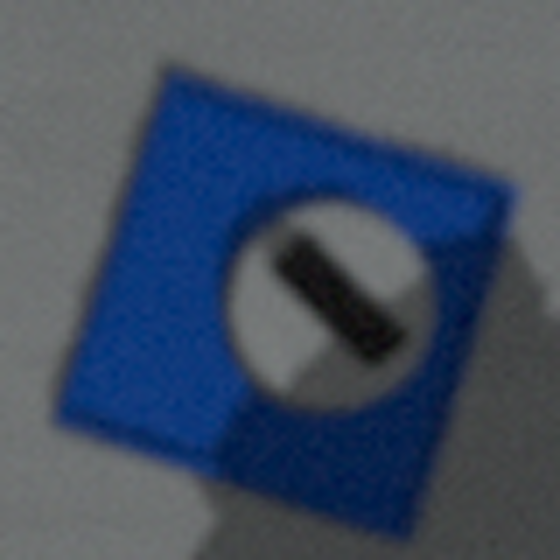

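View pics/c3.png

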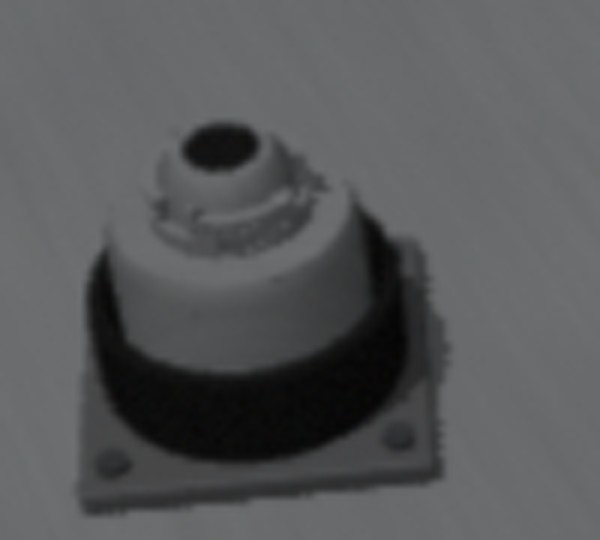

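View pics/c4.png

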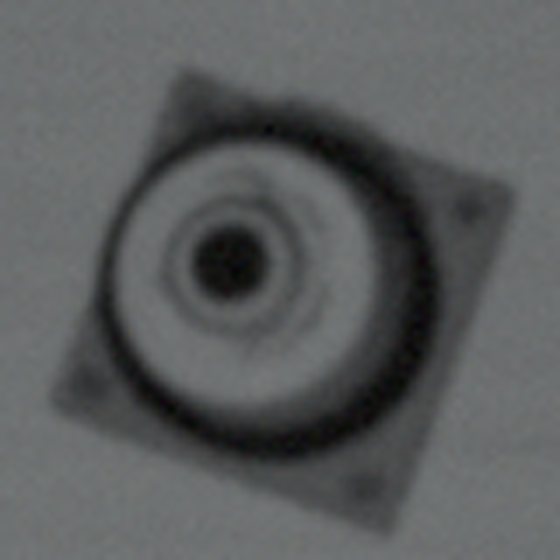

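The crops confirm it: a steel cap with a black bar in the blue tray, and a canister with a dark hole at the neck top. Next I compute positions.

```bash
python3 - <<'E'
from h import *
S=load('side0');T=load('top0')
c1=lambda x,y:((x+.5)/6-.5+205,(y+.5)/6-.5+280)
c2=lambda x,y:(x/7-.5+325,y/7-.5+225)
c3=lambda x,y:(x/6-.5+165,y/6-.5+140)
c4=lambda x,y:(x/7-.5+185,y/7-.5+210)
f=lambda a:np.round(a*1000,1)
print('cap flat top', f(at_z(T,*c2(330,304),.0365)))
for p in [(318,137),(358,150),(255,272),(300,285)]: print('bar S',f(at_z(S,*c1(*p),.0665)))
for p in [(300,230),(275,268),(378,365),(405,330)]: print('bar T',f(at_z(T,*c2(*p),.0665)))
print('neck S',f(at_z(S,*c3(221,147),.113)),'T',f(at_z(T,*c4(231,262),.113)))
print('stand corners T',[f(at_z(T,*c4(*p),.012)) for p in [(187,68),(517,188),(390,535),(52,400)]])
print('tray corners T',[f(at_z(T,*c2(*p),.022)) for p in [(168,65),(518,185),(408,540),(55,420)]])
print('tray corners S',[f(at_z(S,*c1(*p),.022)) for p in [(70,103),(488,55),(557,440),(85,500)]])
print('can top T', f(at_z(T,*c4(243,272),.0875)))
b=bot.sense(); print(R.from_rotvec(b['tool_rot']).as_matrix().round(3))
E
```

```text
cap flat top [ 494.4 -215.8   36.5]
bar S [ 506.6 -196.6   66.5]
bar S [ 514.8 -205.4   66.5]
bar S [ 474.1 -228.1   66.5]
bar S [ 483.3 -237.    66.5]
bar T [ 516.5 -202.    66.5]
bar T [ 503.6 -193.5   66.5]
bar T [ 471.5 -227.8   66.5]
bar T [ 483.3 -236.9   66.5]
neck S [530.2 144.2 113. ] T [530.6 143.  113. ]
stand corners T [array([612.9, 180. ,  12. ]), array([571.2,  60.1,  12. ]), array([448.3, 101.2,  12. ]), array([493.1, 223.1,  12. ])]
tray corners T [array([ 578.8, -161.6,   22. ]), array([ 537.7, -284. ,   22. ]), array([ 414.7, -244. ,   22. ]), array([ 454.7, -122.5,   22. ])]
tray corners S [array([ 454.9, -123.4,   22. ]), array([ 576.1, -164.2,   22. ]), array([ 535.9, -286.2,   22. ]), array([ 414.6, -245.1,   22. ])]
can top T [530.5 143.4  87.5]
[[ 0.898  0.439 -0.001]
 [ 0.439 -0.898  0.001]
 [-0.    -0.001 -1.   ]]
```

Both views agree: cap axis (494,-216), bar yaw about 45.5°, canister axis (530,143.5). The tray and stand corners come out as about 130 mm squares, as they should. Moving above the cap.

move_arm([
  [0,0,-3,0.03,-0.027,0,-1],
  [0,0,-7,0.08,-0.072,0,-1],
  [0,0,-11,0.125,-0.112,0,-1],
  [0,0,-15,0.17,-0.152,0,-1],
  [0,0,-19.5,0.215,-0.193,0.01,-1],
  [0,0,-19.5,0.26,-0.233,0.02,-1],
  [0,0,-19.5,0.3,-0.269,0.04,-1],
  [0,0,-19.5,0.335,-0.3,0.06,-1],
  [0,0,-19.5,0.349,-0.313,0.08,-1],
  [0,0,-19.5,0.349,-0.313,0.09,-1],
  [0,0,-19.5,0.349,-0.313,0.09,-1],
])

```text
time: 1.48
tcp_pos: [0.4938, -0.2177, 0.1517]
tool_rot: [-2.897, -1.215, 0.003]
ft_force: [-0.2, -0.4, 0.2]
opening: 0.995
```

```bash
python3 - <<'E'
from h import *
snap('side','side1'); b=bot.sense(); print(b['time'],b['joint_pos'].round(3),b['tcp_pos'].round(4),R.from_rotvec(b['tool_rot']).as_matrix().round(3),b['ft_force'],b['ft_torque'])
E
```

```text
1.525 [ 0.387  0.507 -0.108  2.101  0.103  0.539 -0.573] [ 0.4939 -0.2181  0.1523] [[ 0.701  0.713 -0.001]
 [ 0.713 -0.701 -0.   ]
 [-0.001 -0.    -1.   ]] [-0.70256636 -1.31933142  0.36828315] [3.09471471e-02 1.83107172e-02 4.50419404e-05]
```

View pics/side1.png

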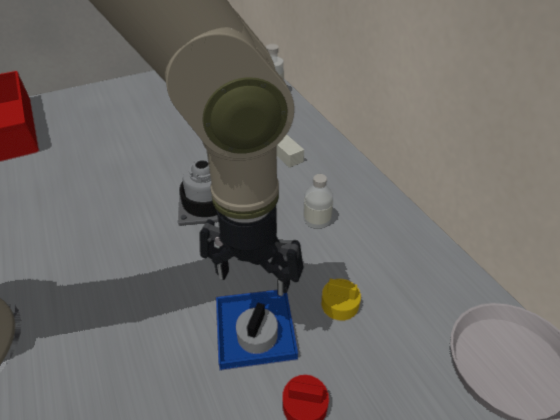

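The gripper is above the cap, aligned with the bar, and tray and cap have not moved. Descend and grip.

move_arm([
  [0,0,0,0.0015,-0.001,0.02,-1],
  [0,0,0,0.0015,-0.001,0.05,-1],
  [0,0,0,0.0015,-0.001,0.075,-1],
  [0,0,0,0.0015,-0.001,0.092,-1],
  [0,0,0,0.0015,-0.001,0.1005,-1],
  [0,0,0,0.0015,-0.001,0.1005,-1],
  [0,0,0,0.0015,-0.001,0.1005,-1],
])

```text
time: 2.4
tcp_pos: [0.4952, -0.2153, 0.0524]
tool_rot: [2.896, 1.216, 0.001]
ft_force: [0.6, -0.1, -1.1]
opening: 0.999
```

```bash
python3 - <<'E'
from h import *
snap('side','side2'); crop('side2',180,240,330,380,5,'s2c');b=bot.sense(); print(b['time'],b['tcp_pos'].round(4),b['ft_force'],b['dq'].round(4))
E
```

```text
2.45 [ 0.4952 -0.2152  0.0525] [ 0.22437274 -0.47070737 -0.19926013] [-0.0011 -0.0004  0.0002  0.0019  0.0012 -0.0027 -0.0007]
```

View pics/s2c.png

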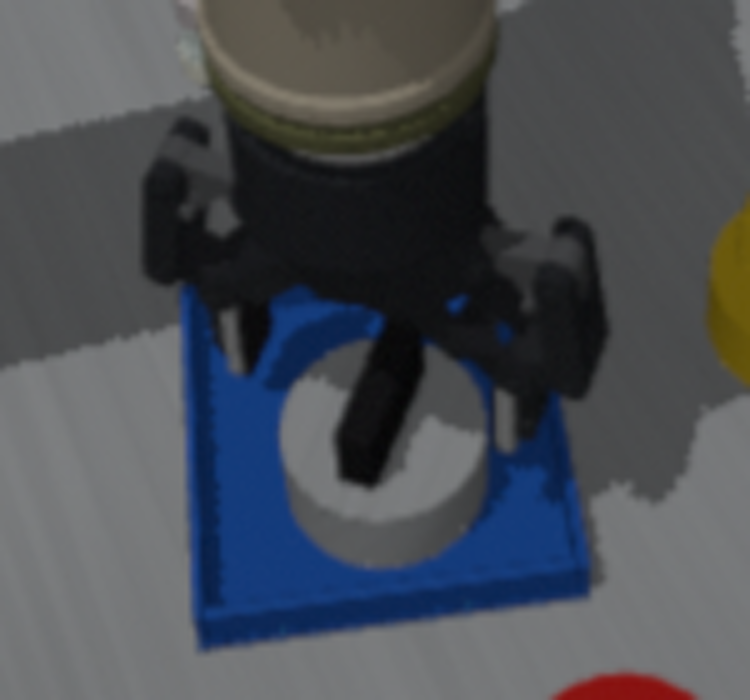

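The fingers straddle the bar (crop 380,400) and nothing is touching. Close.

move_arm([
  [0,0,0,0,0,0.0015,-1],
  [0,0,0,0,0,0.0015,0],
  [0,0,0,0,0,0.0015,0.5],
  [0,0,0,0,0,0.0015,1],
  [0,0,0,0,0,0.0015,1],
  [0,0,0,0,0,0.0015,1],
  [0,0,0,0,0,0.0015,1],
  [0,0,0,0,0,0.0015,1],
  [0,0,0,0,0,0.0015,1],
  [0,0,0,0,0,0.0015,1],
])

```text
time: 3.7
tcp_pos: [0.4949, -0.2151, 0.0504]
tool_rot: [2.896, 1.216, 0.0]
ft_force: [-0.5, -0.6, 4.7]
opening: 0.15
```

```bash
python3 - <<'E'
from h import *
b=bot.sense(); print(b['time'],b['tcp_pos'].round(4),b['ft_force'].round(2),b['ft_torque'].round(3),b['opening'],R.from_rotvec(b['tool_rot']).as_matrix().round(3))
E
```

```text
3.7 [ 0.4949 -0.2151  0.0504] [-0.45 -0.65  4.66] [ 0.063  0.129 -0.056] 0.15032741450882636 [[ 0.7    0.714  0.   ]
 [ 0.714 -0.7   -0.   ]
 [ 0.     0.    -1.   ]]
```

Gripped (13 mm opening). Lift.

move_arm([
  [0,0,0,0,0,-0.015,1],
  [0,0,0,0,0,-0.04,1],
  [0,0,0,0,0,-0.08,1],
  [0,0,0,0,0,-0.12,1],
  [0,0,0,0,0,-0.14,1],
  [0,0,0,0,0,-0.145,1],
  [0,0,0,0,0,-0.145,1],
])

```text
time: 4.58
tcp_pos: [0.4945, -0.215, 0.1952]
tool_rot: [-2.897, -1.216, 0.0]
ft_force: [0.1, -0.1, -1.8]
opening: 0.151
```

move_arm([
  [0,0,0,0.02,-0.016,0,1],
  [0,0,0,0.055,-0.044,0,1],
  [0,0,0,0.09,-0.072,0,1],
  [0,0,0,0.125,-0.1,0,1],
  [0,0,0,0.16,-0.128,0,1],
  [0,0,0,0.195,-0.156,0,1],
  [0,0,0,0.23,-0.184,0,1],
  [0,0,0,0.26,-0.208,0,1],
  [0,0,0,0.275,-0.221,0,1],
  [0,0,0,0.281,-0.226,0,1],
  [0,0,0,0.281,-0.226,0,1],
  [0,0,0,0.281,-0.226,0,1],
])

```text
time: 6.08
tcp_pos: [0.5302, 0.1421, 0.1952]
tool_rot: [2.897, 1.213, -0.001]
ft_force: [-0.5, -0.5, -1.4]
opening: 0.152
```

```bash
python3 - <<'E'
from h import *
snap('side','side3');snap('top','top3'); crop('side3',140,100,290,240,5,'s3c');crop('top3',150,180,300,320,5,'t3c');b=bot.sense(); print(b['time'],b['joint_pos'].round(3),b['tcp_pos'].round(4),b['ft_force'].round(2),b['ft_torque'].round(3),b['opening'],R.from_rotvec(b['tool_rot']).as_matrix().round(3))
E
```

```text
6.175 [-0.282  0.454 -0.117  2.045  0.086  0.648 -1.233] [0.5303 0.1425 0.1953] [ 0.21  0.06 -1.38] [-0.009 -0.053  0.013] 0.1527216264465493 [[ 0.701  0.713 -0.   ]
 [ 0.713 -0.701 -0.   ]
 [-0.     0.    -1.   ]]
```

View pics/s3c.png

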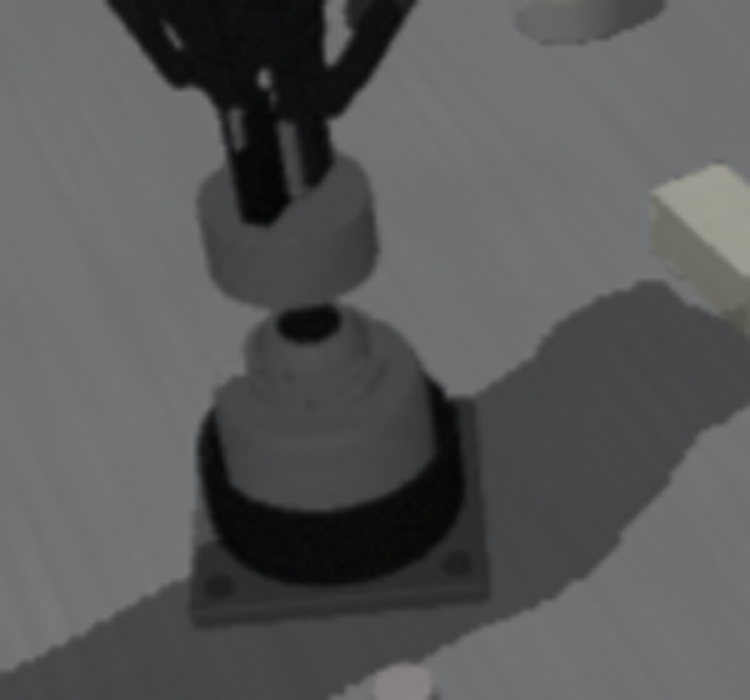

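View pics/t3c.png

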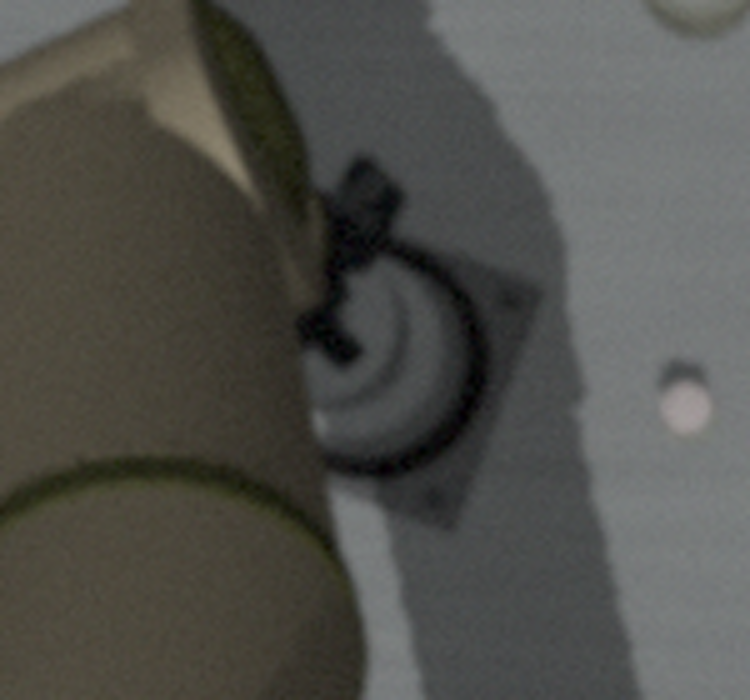

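The cap hangs upright above the neck. I'll check that its axis matches the model projection.

```bash
python3 - <<'E'
from h import *
s=load('side3'); t=np.linspace(0,2*np.pi,180)
def ring(x,y,z,r): return np.c_[x+r*np.cos(t),y+r*np.sin(t),0*t+z]
im=cv2.imread('pics/s3c.png')
def draw(P,c):
    q=((proj(s,P)+.5-[140,100])*5).astype(np.int32); cv2.polylines(im,[q],True,c,1)
x,y,z=.5303,.1425,.1953
draw(ring(x,y,z-.0465,.035),(0,255,0)); draw(ring(x,y,z-.014,.035),(0,255,0))
draw(ring(.5305,.1437,.113,.018),(0,0,255)); draw(ring(.5305,.1437,.052,.058),(0,0,255));draw(ring(.5305,.1437,.0875,.024),(255,0,255))
cv2.imwrite('pics/s3d.png',im)
E
```

```text
(no output)
```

View pics/s3d.png

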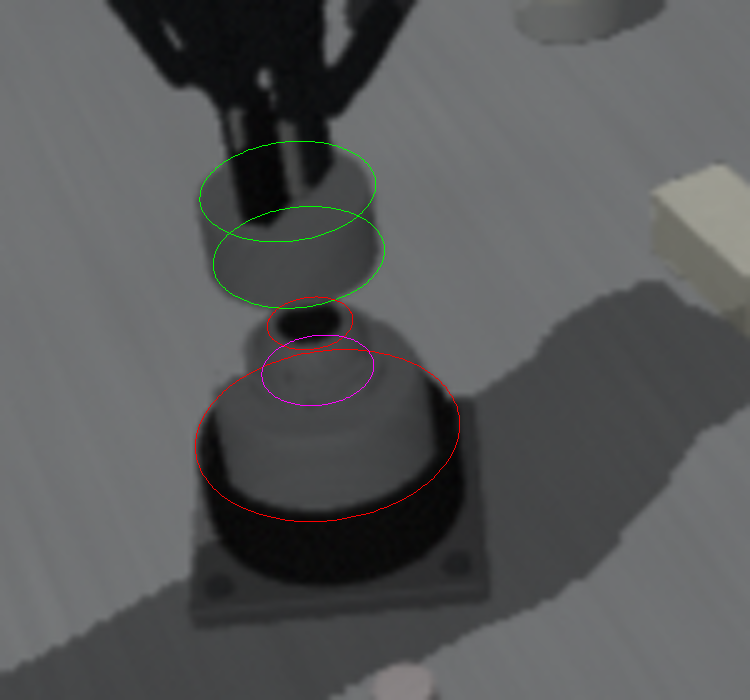

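The cap sits about 1 mm short along tool x; I'll correct that and descend to just above contact.

move_arm([
  [0,0,0,0.002,-0.0007,0.005,1],
  [0,0,0,0.002,-0.0007,0.015,1],
  [0,0,0,0.002,-0.0007,0.025,1],
  [0,0,0,0.002,-0.0007,0.034,1],
  [0,0,0,0.002,-0.0007,0.039,1],
  [0,0,0,0.002,-0.0007,0.041,1],
  [0,0,0,0.002,-0.0007,0.041,1],
])

```text
time: 7.05
tcp_pos: [0.5312, 0.1458, 0.1543]
tool_rot: [-2.896, -1.217, -0.0]
ft_force: [-1.1, 0.2, -2.0]
opening: 0.149
```

move_arm([
  [0,0,0,0,0,0.001,1],
  [0,0,0,0,0,0.002,1],
  [0,0,0,0,0,0.003,1],
  [0,0,0,0,0,0.003,1],
])

```text
time: 7.55
tcp_pos: [0.5311, 0.1457, 0.1512]
tool_rot: [2.897, 1.216, -0.0]
ft_force: [0.3, 0.6, -1.6]
opening: 0.155
```

move_arm([
  [0,0,0,0,0,0.001,1],
  [0,0,0,0,0,0.002,1],
  [0,0,0,0,0,0.003,1],
  [0,0,0,0,0,0.003,1],
])

```text
time: 8.05
tcp_pos: [0.5311, 0.1457, 0.1482]
tool_rot: [2.897, 1.216, -0.0]
ft_force: [-0.1, 0.7, -1.1]
opening: 0.148
```

```bash
cat > st.py <<'E'
from h import *
b=bot.sense(); M=R.from_rotvec(b['tool_rot']).as_matrix()
print('t',b['time'],'tcp',(b['tcp_pos']*1000).round(2),'yaw',np.degrees(np.arctan2(M[1,0],M[0,0])).round(2),'F',b['ft_force'].round(2),'T',b['ft_torque'].round(3),'j7',b['joint_pos'][6].round(3),'rim-seat',(b['tcp_pos'][2]*1000-46.4-87.5).round(1))
E
python3 st.py
```

```text
t 8.05 tcp [531.09 145.72 148.17] yaw 45.56 F [-0.13  0.7  -1.1 ] T [-0.006 -0.028 -0.014] j7 -1.252 rim-seat 14.3
```

move_arm([
  [0,0,0,-0.0007,0.0007,0.001,1],
  [0,0,0,-0.0007,0.0007,0.002,1],
  [0,0,0,-0.0007,0.0007,0.002,1],
])

```text
time: 8.43
tcp_pos: [0.5312, 0.1448, 0.1463]
tool_rot: [2.897, 1.216, 0.0]
ft_force: [0.0, 0.4, 0.9]
opening: 0.151
```

```bash
python3 st.py
```

```text
t 8.425 tcp [531.21 144.78 146.28] yaw 45.56 F [0.   0.4  0.89] T [ 0.014 -0.026  0.06 ] j7 -1.251 rim-seat 12.4
```

Light contact (about 2.4 N) at about 14.7 mm rim height, so the pins are lying on top of the threads. Turn anticlockwise in small portions, watching force and torque.

move_arm([
  [0,0,-4,0,0,0.001,1],
  [0,0,-10,0,0,0.001,1],
  [0,0,-15,0,0,0.001,1],
  [0,0,-15,0,0,0.001,1],
])

```text
time: 8.93
tcp_pos: [0.5313, 0.1447, 0.1454]
tool_rot: [-2.714, -1.583, -0.001]
ft_force: [0.2, -0.3, 0.9]
opening: 0.154
```

```bash
python3 st.py
```

```text
t 8.925 tcp [531.3  144.69 145.39] yaw 60.51 F [ 0.23 -0.32  0.94] T [-0.016  0.    -0.037] j7 -1.065 rim-seat 11.5
```

move_arm([
  [0,0,-5,0,0,0.0005,1],
  [0,0,-10,0,0,0.0005,1],
  [0,0,-15,0,0,0.0005,1],
  [0,0,-15,0,0,0.0005,1],
])

```text
time: 9.43
tcp_pos: [0.531, 0.1446, 0.1446]
tool_rot: [-2.485, -1.921, 0.0]
ft_force: [-0.0, -0.1, -1.1]
opening: 0.154
```

```bash
python3 st.py
```

```text
t 9.425 tcp [531.05 144.6  144.6 ] yaw 75.42 F [-0.   -0.14 -1.06] T [ 0.02  -0.079  0.019] j7 -0.877 rim-seat 10.7
```

The contact force is gone, so the pins seem to be over the gaps. Lower gently to test for the drop.

move_arm([
  [0,0,0,0,0,0.001,1],
  [0,0,0,0,0,0.002,1],
  [0,0,0,0,0,0.002,1],
])

```text
time: 9.8
tcp_pos: [0.531, 0.1448, 0.1426]
tool_rot: [-2.484, -1.924, 0.001]
ft_force: [0.3, -0.6, -1.8]
opening: 0.153
```

```bash
python3 st.py
```

```text
t 9.8 tcp [530.97 144.76 142.6 ] yaw 75.52 F [ 0.26 -0.65 -1.85] T [-0.029 -0.009 -0.03 ] j7 -0.877 rim-seat 8.7
```

move_arm([
  [0,0,0,0,0,0.001,1],
  [0,0,0,0,0,0.002,1],
  [0,0,0,0,0,0.003,1],
  [0,0,0,0,0,0.003,1],
])

```text
time: 10.3
tcp_pos: [0.5311, 0.1447, 0.1396]
tool_rot: [-2.483, -1.925, 0.0]
ft_force: [-0.2, 0.3, -1.6]
opening: 0.154
```

```bash
python3 st.py
```

```text
t 10.3 tcp [531.06 144.71 139.65] yaw 75.56 F [-0.23  0.26 -1.63] T [ 0.011 -0.064  0.006] j7 -0.879 rim-seat 5.7
```

move_arm([
  [0,0,0,0,0,0.001,1],
  [0,0,0,0,0,0.002,1],
  [0,0,0,0,0,0.003,1],
  [0,0,0,0,0,0.003,1],
])

```text
time: 10.8
tcp_pos: [0.5312, 0.1448, 0.1368]
tool_rot: [2.483, 1.925, 0.0]
ft_force: [0.2, -0.3, 1.2]
opening: 0.155
```

```bash
python3 st.py
```

```text
t 10.8 tcp [531.18 144.78 136.78] yaw 75.56 F [ 0.18 -0.25  1.16] T [-0.087  0.04  -0.007] j7 -0.881 rim-seat 2.9
```

The cap dropped in: rim about 5.5 mm above seat at 2.7 N. Now clockwise, sinking along with the thread.

move_arm([
  [0,0,4,0,0,0.0002,1],
  [0,0,11,0,0,0.0005,1],
  [0,0,18,0,0,0.001,1],
  [0,0,20,0,0,0.001,1],
  [0,0,20,0,0,0.001,1],
])

```text
time: 11.42
tcp_pos: [0.5312, 0.1449, 0.1359]
tool_rot: [2.778, 1.467, 0.0]
ft_force: [0.0, -0.3, 0.9]
opening: 0.154
```

```bash
python3 st.py
```

```text
t 11.425 tcp [531.16 144.9  135.86] yaw 55.67 F [ 0.03 -0.3   0.86] T [0.086 0.027 0.003] j7 -1.129 rim-seat 2.0
```

move_arm([
  [0,0,5,0,0,0.0003,1],
  [0,0,12,0,0,0.0009,1],
  [0,0,18,0,0,0.0013,1],
  [0,0,20,0,0,0.0015,1],
  [0,0,20,0,0,0.0015,1],
])

```text
time: 12.05
tcp_pos: [0.5311, 0.1447, 0.1342]
tool_rot: [2.99, 0.962, -0.0]
ft_force: [-0.2, 0.2, 0.7]
opening: 0.147
```

```bash
python3 st.py
```

```text
t 12.05 tcp [531.14 144.73 134.2 ] yaw 35.68 F [-0.21  0.16  0.69] T [ 0.017 -0.044  0.028] j7 -1.373 rim-seat 0.3
```

move_arm([
  [0,0,5,0,0,0.0003,1],
  [0,0,10,0,0,0.0008,1],
  [0,0,15,0,0,0.0011,1],
  [0,0,15,0,0,0.0011,1],
])

```text
time: 12.55
tcp_pos: [0.5311, 0.1447, 0.1331]
tool_rot: [3.09, 0.564, -0.0]
ft_force: [0.6, 0.1, 0.9]
opening: 0.151
```

```bash
python3 st.py
```

```text
t 12.55 tcp [531.06 144.67 133.06] yaw 20.69 F [0.62 0.05 0.88] T [-0.139 -0.057 -0.027] j7 -1.553 rim-seat -0.8
```

move_arm([
  [0,0,4,0,0,0.0003,1],
  [0,0,8,0,0,0.0005,1],
  [0,0,10,0,0,0.0007,1],
  [0,0,10,0,0,0.0007,1],
])

```text
time: 13.05
tcp_pos: [0.5316, 0.1445, 0.1325]
tool_rot: [3.128, 0.292, 0.001]
ft_force: [2.3, -1.1, 0.8]
opening: 0.154
```

```bash
python3 st.py
```

```text
t 13.05 tcp [531.61 144.54 132.55] yaw 10.66 F [ 2.25 -1.12  0.77] T [-0.358 -0.597  0.078] j7 -1.672 rim-seat -1.4
```

move_arm([
  [0,0,3,0,0,0.0002,1],
  [0,0,6,0,0,0.0004,1],
  [0,0,6,0,0,0.0004,1],
])

```text
time: 13.42
tcp_pos: [0.5318, 0.1444, 0.1322]
tool_rot: [3.139, 0.121, 0.002]
ft_force: [4.7, -2.8, -0.5]
opening: 0.15
```

```bash
python3 st.py; python3 st.py
```

```text
t 13.425 tcp [531.81 144.45 132.21] yaw 4.43 F [ 4.7  -2.82 -0.46] T [-0.893 -1.089  0.272] j7 -1.746 rim-seat -1.7
t 13.425 tcp [531.81 144.45 132.21] yaw 4.43 F [ 4.7  -2.82 -0.46] T [-0.893 -1.089  0.272] j7 -1.746 rim-seat -1.7
```

Torque now grows at 2 N m/rad, which is the canister's mount, after about 66° of turn. That looks like the hard stop. Relieve the sideways force and check with 3° more.

move_arm([
  [0,0,0,0.001,0.0006,0,1],
  [0,0,0,0.001,0.0006,0,1],
])

```text
time: 13.68
tcp_pos: [0.5321, 0.1442, 0.132]
tool_rot: [3.139, 0.124, -0.0]
ft_force: [3.5, -2.2, 0.9]
opening: 0.15
```

```bash
python3 st.py
```

```text
t 13.675 tcp [532.15 144.2  132.02] yaw 4.53 F [ 3.51 -2.19  0.87] T [-0.658 -0.771  0.189] j7 -1.744 rim-seat -1.9
```

move_arm([
  [0,0,3,0,0,0,1],
  [0,0,3,0,0,0,1],
])

```text
time: 13.92
tcp_pos: [0.5322, 0.1441, 0.132]
tool_rot: [3.141, 0.041, 0.0]
ft_force: [3.0, -3.0, 0.6]
opening: 0.154
```

```bash
python3 st.py; python3 - <<'E'
from h import *
snap('side','side4'); crop('side4',140,100,290,240,5,'s4c')
E
python3 st.py
```

```text
t 13.925 tcp [532.16 144.14 132.04] yaw 1.48 F [ 2.98 -3.04  0.56] T [-0.787 -0.834  0.311] j7 -1.78 rim-seat -1.9
t 13.975 tcp [532.17 144.17 132.03] yaw 1.54 F [ 2.87 -3.71  1.09] T [-0.842 -0.833  0.334] j7 -1.779 rim-seat -1.9
```

View pics/s4c.png

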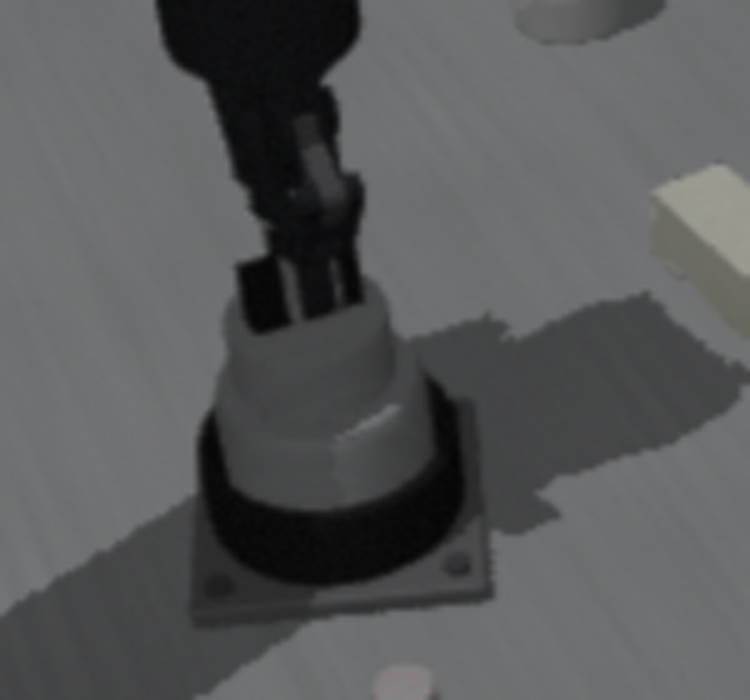

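Torque rose again to 0.33 N m (canister twist about 0.16 rad). One more small check: a hard stop must keep giving about 0.035 N m per degree.

move_arm([
  [0,0,3,0.0005,0.0008,0,1],
  [0,0,3,0.0005,0.0008,0,1],
  [0,0,3,0.0005,0.0008,0,1],
])

```text
time: 14.35
tcp_pos: [0.5324, 0.1435, 0.132]
tool_rot: [3.141, -0.039, -0.001]
ft_force: [2.5, -2.5, 0.6]
opening: 0.152
```

```bash
python3 st.py
```

```text
t 14.35 tcp [532.42 143.52 131.97] yaw -1.42 F [ 2.52 -2.52  0.64] T [-0.582 -0.48   0.402] j7 -1.813 rim-seat -1.9
```

Still linear (0.40 N m at 3° more), so the cap is against the hard stop. Unwind the mount twist, ease the press, then release.

move_arm([
  [0,0,-3,0,0,-0.0005,1],
  [0,0,-6,0.0003,0.0003,-0.001,1],
  [0,0,-9,0.0005,0.0005,-0.0015,1],
  [0,0,-10,0.0005,0.0005,-0.0015,1],
  [0,0,-10,0.0005,0.0005,-0.0015,1],
])

```text
time: 14.98
tcp_pos: [0.5329, 0.1431, 0.1335]
tool_rot: [-3.133, -0.234, 0.001]
ft_force: [0.6, -0.1, -1.3]
opening: 0.151
```

```bash
python3 st.py
```

```text
t 14.975 tcp [532.87 143.08 133.47] yaw 8.56 F [ 0.63 -0.09 -1.28] T [0.13  0.093 0.058] j7 -1.694 rim-seat -0.4
```

The load is gone and the rim is at seat height (-0.4 mm). Release, then lift.

move_arm([
  [0,0,0,0,0,0,0.6],
  [0,0,0,0,0,0,0.3],
  [0,0,0,0,0,0,0],
  [0,0,0,0,0,0,-0.3],
  [0,0,0,0,0,0,-0.3],
  [0,0,0,0,0,0,-0.3],
])

```text
time: 15.72
tcp_pos: [0.5332, 0.1429, 0.1336]
tool_rot: [3.133, 0.234, -0.0]
ft_force: [0.4, 0.2, -0.4]
opening: 0.651
```

```bash
python3 st.py; python3 - <<'E'
from h import *
snap('side','side5'); crop('side5',140,100,290,240,5,'s5c')
E
```

```text
t 15.725 tcp [533.18 142.93 133.56] yaw 8.56 F [ 0.42  0.2  -0.36] T [ 0.019  0.087 -0.072] j7 -1.694 rim-seat -0.3
```

View pics/s5c.png

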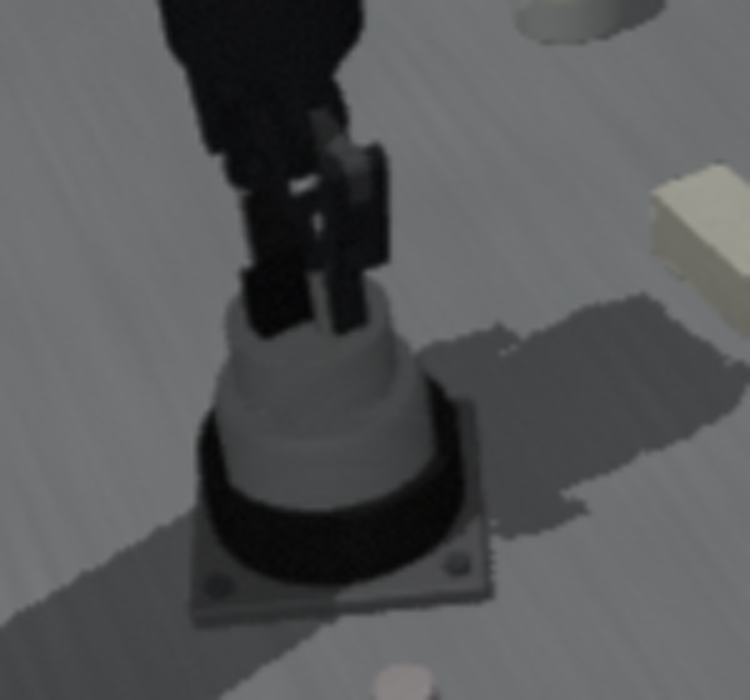

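The jaws are open around the bar and the cap stays seated. Lift clear and back off.

move_arm([
  [0,0,0,0,0,-0.01,-0.3],
  [0,0,0,0,0,-0.03,-0.3],
  [0,0,0,0,0,-0.06,-0.3],
  [0,0,0,0,0,-0.09,-0.3],
  [0,0,0,0,0.03,-0.12,-0.3],
  [0,0,0,0,0.07,-0.13,-0.3],
  [0,0,0,0,0.11,-0.13,-0.3],
  [0,0,0,0,0.15,-0.13,-0.3],
  [0,0,0,0,0.19,-0.13,-0.3],
  [0,0,0,0,0.22,-0.13,-0.3],
  [0,0,0,0,0.23,-0.13,-0.3],
  [0,0,0,0,0.23,-0.13,-0.3],
])

```text
time: 17.27
tcp_pos: [0.5673, -0.0844, 0.2639]
tool_rot: [-3.133, -0.233, -0.0]
ft_force: [-0.3, -0.1, -1.0]
opening: 0.648
```

```bash
python3 st.py; python3 - <<'E'
from h import *
s=snap('side','side6'); T=snap('top','top6'); crop('side6',140,100,290,240,5,'s6c'); t=np.linspace(0,2*np.pi,180)
im=cv2.imread('pics/s6c.png')
for dz,c in((0,(0,255,0)),(.005,(0,0,255))):
  z=.0875+dz
  for zz in(z,z+.0325):
    P=np.c_[.5305+.035*np.cos(t),.1437+.035*np.sin(t),0*t+zz]
    cv2.polylines(im,[((proj(s,P)+.5-[140,100])*5).astype(np.int32)],True,c,1)
cv2.imwrite('pics/s6d.png',np.hstack([cv2.imread('pics/s6c.png')[150:550,100:500],im[150:550,100:500]]))
E
```

```text
t 17.275 tcp [567.34 -84.42 263.86] yaw 8.52 F [-0.29 -0.14 -1.01] T [ 0.004 -0.035 -0.017] j7 -1.288 rim-seat 130.0
```

View pics/s6d.png

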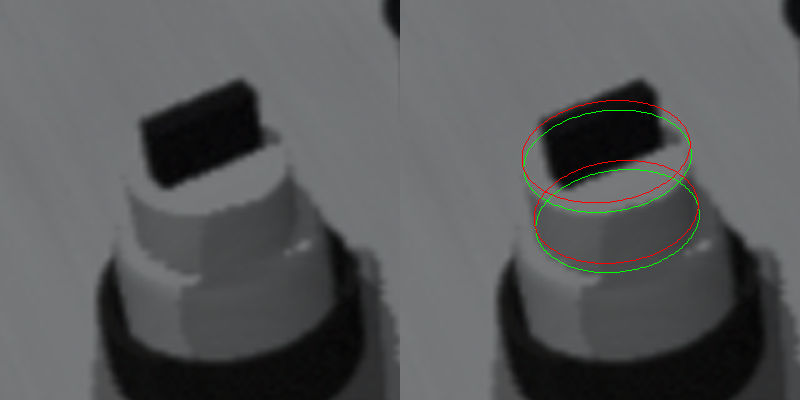

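View pics/top6.png

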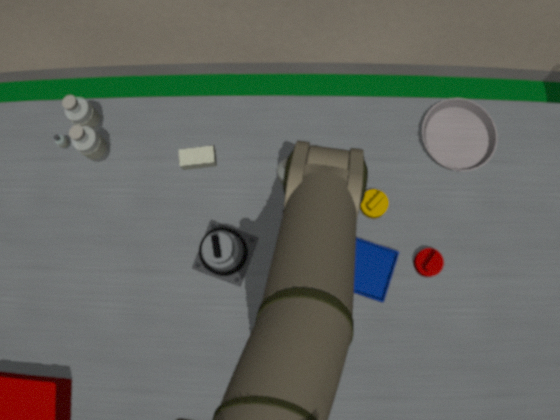

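View pics/side6.png

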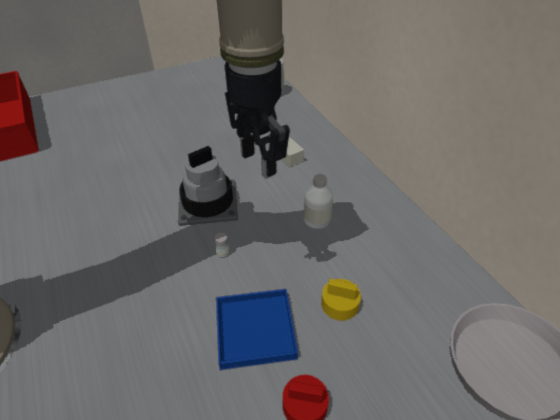

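The cap matches the home outline (green), not the 5 mm one (red). The bottle, vial and carton have not moved. Handing in.

```bash
python3 -c "
from cell import job; print(job.finish_job())"
```

```text
the job is handed in; nothing more can be done
None
```

The steel cap is screwed fully home on the canister and released. I handed the job in at about 17 s of robot time.

- **Starting the thread:** I set the cap on the neck with about 2.5 N and turned it anticlockwise about 30°, until the contact force vanished and it dropped into the gaps. It never bound while sitting high.
- **Screwing home:** I turned it clockwise. It met the stop after about 65°, near the low end of the expected 64–87°. Torque then grew steadily to 0.40 N m, so the canister twisted about 0.2 rad, under the 0.35 limit. I unwound that twist before opening the jaws.
- **Last checks:** Before release the rim was within 0.5 mm of the seat. The final side picture matches the home outline rather than the 5 mm one. The carton and vial look unmoved in both views, and the bottle in the side view only, because the arm hid it from above. The gripper is clear and touches nothing.
- **What was off:** The cap sat about 1 mm off-centre in the grip, which gave up to about 5.5 N of sideways force near the stop. I eased that by shifting the tool slightly.

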